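Packs into the washing-up bowl, then the sink shelf set up and loaded

TASK

Slide every empty plastic pack (two or three) along the worktop and over its right-hand end so that it drops into the washing-up bowl in the sink, without lifting any. Set the wooden shelf on the steel stand, all four corner holes down over their posts and level, and lay the soap bar and the scrubbing brush side by side on top of it; either may be lying between the posts at first. Leave the pill pack and the coffee jar where they are, even if the pill pack ends up under the shelf.

Things in the scene. Friction and masses are not known exactly. Their poses are not given: they have to be found in the camera images.
- washing_bowl: white rectangular washing-up bowl, open, 340 (its x) x 350 (its y) x 140 mm high, walls 6 mm, hung firmly in the sink past the right-hand end of the worktop, almost touching the sink's near wall; rim 53 mm below the worktop. Origin: centre of its underside. A pack must go over the worktop's end within the bowl's length in x to fall in
- worktop_end (a point): a point on the top edge of the worktop's straight right-hand end (the edge runs along world x, here at y = -0.185). Just beyond it lies a ledge 31 mm wide and 50 mm lower, then the sink with the bowl: a pack pushed too little can lie tilted on edge and ledge, and falls once its rear end is pushed past the ledge
- lidded_tub: empty cream-coloured spread tub with its lid on, 96 (its x) x 137 (its y) x 53 mm high, 0.1 kg; too wide to grip. Origin: centre of its underside. May be absent
- clear_tub: empty translucent plastic food tub, open, 104 (its x) x 146 (its y) x 51 mm high. Origin: centre of its underside. May be absent
- soap_tray: empty white plastic soap tray, open, 94 (its x) x 134 (its y) x 31 mm high. Origin: centre of its underside. May be absent
- stand: low steel stand, fixed. Rails 10 mm high along its x at y = -85 and +85 mm, each with posts at x = -60 and +60 mm: 26 mm thick up to a shoulder 42 mm above the worktop, then a pin 10 mm thick with a round tip up to 68 mm. Rods along its y at x = -62 and +62 mm, 10 mm high, join the rails; between them the worktop is bare. Origin: centre, on the worktop
- shelf: loose wooden shelf, deck 160 (its x) x 210 (its y) x 8 mm, 0.3 kg, with a square 18 mm hole at each corner (x = -60 and +60, y = -85 and +85 mm) for the stand's pins; the deck then rests on the shoulders, underside 42 mm above the worktop. Fits either way round. A handle stands on the middle of the deck. Origin: centre of the underside
- shelf_grip (a point): centre of the shelf's handle bar, 41 mm above the shelf's underside. The bar is 90 mm long (the shelf's x), 16 mm wide (the shelf's y) and 18 mm high; it is open beneath between two legs
- soap_mid (a point): middle of the pale green soap bar, 56 (its x) x 88 (its y) x 29 mm high, 14.5 mm above its underside; axes of the bar. It may lie between the posts of the stand
- brush_mid (a point): middle of the scrubbing brush, a wooden block with white bristles beneath, 52 (its x) x 95 (its y) x 34 mm high, 17 mm above its underside; axes of the brush. It may lie between the posts of the stand
- soap: the soap bar; origin at the centre of its underside
- scrub_brush: the scrubbing brush; origin at the centre of its underside
- pill_pack: silver pill pack, 42 (its x) x 95 (its y) x 5 mm, to be left alone; it may lie between the posts of the stand and can stay there under the shelf. Origin: its centre
- coffee_jar: coffee jar with a green lid, 89 mm wide, 137 mm high, at the back of the worktop, to be left alone. Origin: centre of its underside
Things that resemble listed ones, but are neither listed nor needed, are in the scene too. Leave any turquoise look-alike of the scrub_brush alone.

How it is judged:
By the outcome, as a careful person would: the job done as asked, in the order asked, and still so for the second after the job is handed in, with the robot touching nothing.
Of lidded_tub, clear_tub, soap_tray only 2 to 3 are there at a start; the rules pass over those that are not, and their reading is None.
At some moment in a run one of lidded_tub, clear_tub, soap_tray may be knocked a few centimetres aside while the robot is not near it.
Once in a run the grip may slacken for a moment while it holds something.
It also fails if it takes over 210 s, if anything falls off the work surface, if the arm or the gripper's body presses on something with over 40 N, if the wrist force passes 120 N, or if a joint passes its speed limit or range.

ROBOT

A 7-joint arm with a two-finger parallel gripper is mounted at the origin on a cart in front of the work surface, level with it; the furniture and walls round the work are solid. World frame = base frame: x ahead of the robot, y to its left, z up, the work surface at z = 0. Lengths are in mm, angles in rad, forces in N, time in s.
With the tool pointing down it reaches from about 400 to 850 mm from the base axis. Payload 4.5 kg.
Tool frame: the origin (TCP) lies midway between the tips of the shut fingers; the grasp point (between the pads) lies 19 mm behind it; z points along the fingers, y is the line along which they close (so a half turn about z gives the same grasp; the last joint's range is limited). The gripper opens to 88 mm and grips with 3 to 60 N. Pads are 18 mm wide; open, the fingers measure 123 mm over their backs; the gripper's body (75 mm by 187 mm) begins 45 mm behind the grasp point.
Start: joints at [1.372, 0.689, -0.195, 1.565, 0.157, 0.902, -0.215], TCP at [144.217, -608.157, 238.743] pointing down, gripper open.
Joint ranges: [-3.01, 3.01], [-0.46, 2.08], [-1.47, 1.51], [0.13, 2.56], [-1, 4.14], [0.04, 2.09], [-2.66, 2.66]. Speed limits (rad/s): [2.57, 2.57, 3.14, 3.14, 3.14, 3.14, 3.14].

INTERFACE

Orientations are given as a unit quaternion [x, y, z, w].
In Python, from cell import env gives the robot as it stands.
- The arm moves only by the tool servo_tool, never from a script. Its argument "moves" is a list of rows, each a list of 3 entries, a list of its own where there are three numbers: the shift along the world's x, y, z in mm, then the turn, a rotation vector about the world's x, y, z in degrees, then the closure, from -1 (fully open) to 1 (shut). A call has 1 to 12 rows; each row is the pose to reach, as a shift and turn from the pose commanded when the call began; what a row does not reach only later rows make up. A row lasts 1/10 s, in which the tool goes at most 50 mm and 8.59 degrees, less where a joint would pass 70% of its speed; a pose out of reach is approached as far as the arm can. A call with a gripper value outside its range is refused whole. The fingers move at their own pace and stop on an object; the grip force is fixed at half the most. Time passes only in rows, so rows that repeat a pose let the fingers close. It gives the time, the measured TCP pose, the force, the opening and the grip force at its end, in the units of the state.
- env.read_state(): the state, without advancing time (a new reading comes with each control period).
- env.snapshot(name): name is "scene" or "side" or "wrist"; returns a dict with "image" (400x640x3 uint8, red, green, blue), "fx", "fy", "cx", "cy" (pixels), "rvec" (rotation vector, rad) and "tvec" (3), from world to camera coordinates, as OpenCV has them. Camera axes: x right, y down, z forward; pixel columns grow to the right and rows downward; lengths in mm; the calibration is good to about 2 mm. The wrist camera is an equidistant fisheye: a pixel r from the principal point sees the ray r / f radians off the axis. A picture is of the moment at which its call begins. There is no depth.
- env.sign_off(): hands the job in; it is judged then, once.
The state is a dict: "clock": time; "q": joint angles; "dq": joint speeds; "tau": joint torques, N m; "eef_pos": TCP position; "eef_rot": TCP orientation; "force": force on the tool from outside, world axes, zero at the start; "wrist_torque": the same for the moment, N m; "width": finger opening in mm; "grip_force": force on a finger pad.
Only numpy, scipy, OpenCV 4.12 (cv2) and the standard library are available. Lean on these libraries where they do the work, as an engineer would, in place of code of your own. Each camera call takes 0.05 s, during which the arm holds its last target. There are 200 camera calls.

## Working session

There is one attempt and no reset: what is moved stays moved. The work goes in short steps, Python scripts to look and compute and a tool call to move; the robot and the scene stay as the last step left them, time stands still between calls to the robot, and variables do not carry over. Pictures are saved under pics/ and viewed, at most 14 in all, crops included, and the job is handed in when it is done.

Besides the shell and the picture viewer there is one more tool, called after "Request:" as a command line: name --argument value ..., lists and objects as JSON in quotes. servo_tool: Moves the arm, as the interface text tells. Its arguments: {"type":"object","properties":{"moves":{"type":"array"}},"required":["moves"]}

```bash
mkdir -p pics
cat > h.py <<'E'
import numpy as np, cv2
from cell import env
def snap(name, fn=None):
    s=env.snapshot(name)
    if fn: cv2.imwrite('pics/'+fn, cv2.cvtColor(s['image'],cv2.COLOR_RGB2BGR))
    return s
def ray(s,u,v,fish=False):
    x=(u-s['cx'])/s['fx']; y=(v-s['cy'])/s['fy']
    if fish:
        r=np.hypot(x,y); k=np.sin(r)/r if r>1e-9 else 1
        d=np.array([x*k,y*k,np.cos(r)])
    else: d=np.array([x,y,1.])
    R=cv2.Rodrigues(np.array(s['rvec'],float))[0]
    return -R.T@np.array(s['tvec'],float).ravel(), R.T@d
def onz(s,u,v,z,fish=False):
    c,d=ray(s,u,v,fish); return c+d*(z-c[2])/d[2]
def proj(s,P):
    return cv2.projectPoints(np.array(P,float).reshape(-1,1,3),np.array(s['rvec'],float),np.array(s['tvec'],float),np.array([[s['fx'],0,s['cx']],[0,s['fy'],s['cy']],[0,0,1.]]),None)[0].reshape(-1,2)
E
python3 - <<'E'
from h import *
for n in('scene','side','wrist'):
    s=snap(n,n+'1.png'); c,d=ray(s,s['cx'],s['cy']); print(n,c.round(),d.round(2),s['fx'],s['cx'],s['cy'])
    import pickle; pickle.dump(s,open(n+'1.pkl','wb'))
print(env.read_state())
E
```

```text
scene [-556.  673. 1137.] [ 0.64 -0.37 -0.67] 482.03095865725476 323.15686723607837 202.03603514993105
side [   23. -1364.   613.] [ 0.33  0.85 -0.4 ] 457.7501305748053 320.37361317955236 192.45674937930863
wrist [ 214. -592.  384.] [-0.28 -0.06 -0.96] 309.70691628693146 317.93507120966643 203.44649678578926
{'clock': 0.15, 'q': array([ 1.37178443,  0.68978376, -0.19452707,  1.56606206,  0.15733588,
        0.90249124, -0.21508307]), 'dq': array([ 0.0008569 , -0.00455402,  0.00069701, -0.00343981, -0.00035931,
        0.00027684,  0.00046516]), 'tau': array([-2.32188322e-03, -5.27859735e+01, -1.26849465e+00, -1.53585970e+01,
       -5.23754396e-02,  3.93703624e-03,  1.11685442e-04]), 'eef_pos': array([ 144.0488957 , -607.70420394,  238.1104631 ]), 'eef_rot': array([ 9.93226498e-01,  1.16192370e-01, -1.40534612e-04, -6.61064096e-04]), 'force': array([-0.26875979, -0.41729274,  0.18474151]), 'wrist_torque': array([ 0.06700171,  0.00294402, -0.06881973]), 'grip_force': 0.0, 'width': 88.28317442618092}
```

```bash
python3 -c "
import cv2,numpy as np
"
```

```text
(no output)
```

View pics/scene1.png

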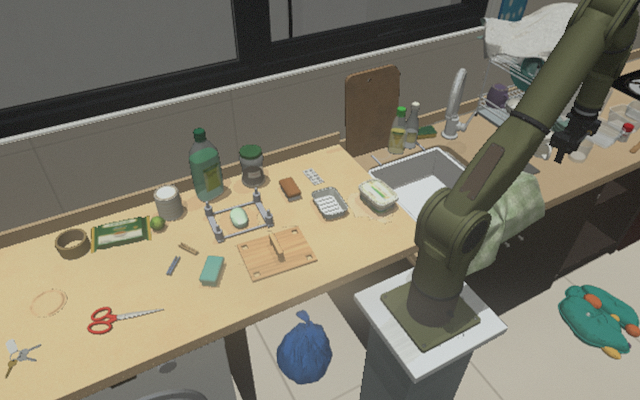

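View pics/side1.png

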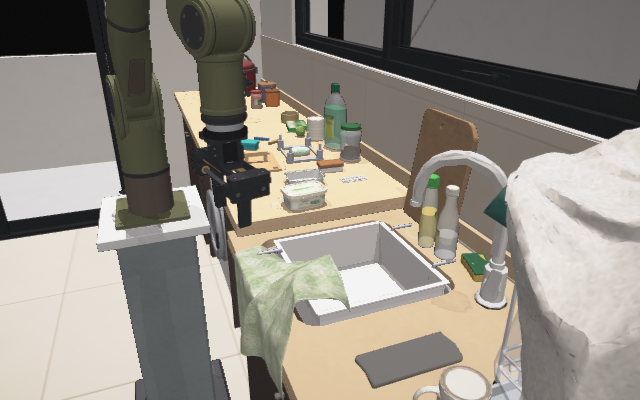

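View zoom.

The scene view shows the lidded tub (378,195), an open pack (330,205), the pill pack (314,177), the brush (290,188), soap between the posts (239,216), the stand, the shelf (277,252) and a turquoise decoy (212,270). I'll zoom in on these.

Run:
```python
import cv2
a=cv2.imread('pics/scene1.png')[130:300,190:450]
cv2.imwrite('pics/z1.png',cv2.resize(a,None,fx=3,fy=3,interpolation=cv2.INTER_CUBIC))
```

```text
(no output)
```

View pics/z1.png

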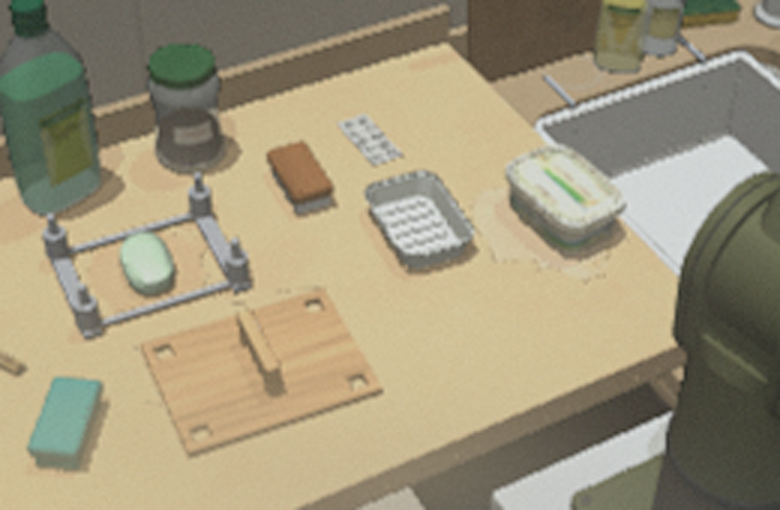

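Run:
```python
from h import *; import pickle
s=pickle.load(open('scene1.pkl','rb')); d=pickle.load(open('side1.pkl','rb'))
Z=lambda u,v,z:onz(s,u/3+190,v/3+130,z)[:2].round()
for n,z,pts in [('stand pins',68,[(52,218),(82,288),(197,178),(235,242)]),
 ('holes',8,[(163,351),(314,303),(357,381),(200,432)]),('deck',8,[(143,347),(323,290),(380,390),(190,450)]),('handle',50,[(243,312),(272,372)]),
 ('soap',20,[(147,262),(140,234),(157,288)]),('brush top',34,[(268,150),(305,142),(332,184),(296,198)]),
 ('pill',3,[(340,122),(362,115),(402,157),(378,165)]),
 ('lid',53,[(510,155),(565,143),(625,205),(575,225)]),
 ('tray31',31,[(368,185),(437,170),(470,230),(405,258)]),('tray51',51,[(368,185),(437,170),(470,230),(405,258)]),('jar',137,[(182,65)]),
 ('edge',0,[(450,45),(690,275)]),('teal',30,[(65,415)]) ]:
    print(n,[tuple(Z(u,v,z)) for u,v in pts])
for p in [(275,243),(380,222),(447,290),(310,315)]: print('bowl',onz(d,*p,-53)[:2].round(),onz(d,*p,-0)[:2].round())
for p in [(243,237),(410,207)]: print('edge',onz(d,*p,-0)[:2].round())
```

```text
stand pins [(np.float64(649.0), np.float64(421.0)), (np.float64(530.0), np.float64(429.0)), (np.float64(637.0), np.float64(254.0)), (np.float64(520.0), np.float64(260.0))]
holes [(np.float64(462.0), np.float64(372.0)), (np.float64(451.0), np.float64(200.0)), (np.float64(329.0), np.float64(211.0)), (np.float64(343.0), np.float64(381.0))]
deck [(np.float64(477.0), np.float64(389.0)), (np.float64(464.0), np.float64(183.0)), (np.float64(307.0), np.float64(196.0)), (np.float64(326.0), np.float64(399.0))]
handle [(np.float64(436.0), np.float64(289.0)), (np.float64(346.0), np.float64(298.0))]
soap [(np.float64(584.0), np.float64(341.0)), (np.float64(630.0), np.float64(331.0)), (np.float64(541.0), np.float64(346.0))]
brush top [(np.float64(683.0), np.float64(146.0)), (np.float64(676.0), np.float64(100.0)), (np.float64(592.0), np.float64(106.0)), (np.float64(589.0), np.float64(154.0))]
pill [(np.float64(726.0), np.float64(27.0)), (np.float64(726.0), np.float64(-4.0)), (np.float64(629.0), np.float64(-9.0)), (np.float64(630.0), np.float64(25.0))]
lid [(np.float64(521.0), np.float64(-93.0)), (np.float64(510.0), np.float64(-163.0)), (np.float64(385.0), np.float64(-161.0)), (np.float64(383.0), np.float64(-92.0))]
tray31 [(np.float64(574.0), np.float64(68.0)), (np.float64(560.0), np.float64(-17.0)), (np.float64(451.0), np.float64(3.0)), (np.float64(445.0), np.float64(90.0))]
tray51 [(np.float64(553.0), np.float64(79.0)), (np.float64(539.0), np.float64(-4.0)), (np.float64(433.0), np.float64(15.0)), (np.float64(427.0), np.float64(101.0))]
jar [(np.float64(755.0), np.float64(217.0))]
edge [(np.float64(810.0), np.float64(-183.0)), (np.float64(299.0), np.float64(-197.0))]
teal [(np.float64(407.0), np.float64(495.0))]
bowl [ 319. -239.] [ 295. -329.]
bowl [ 665. -230.] [ 614. -320.]
bowl [ 648. -610.] [ 598. -670.]
bowl [ 303. -579.] [ 281. -641.]
edge [ 223. -266.]
edge [ 750. -263.]
```

View pics/wrist1.png

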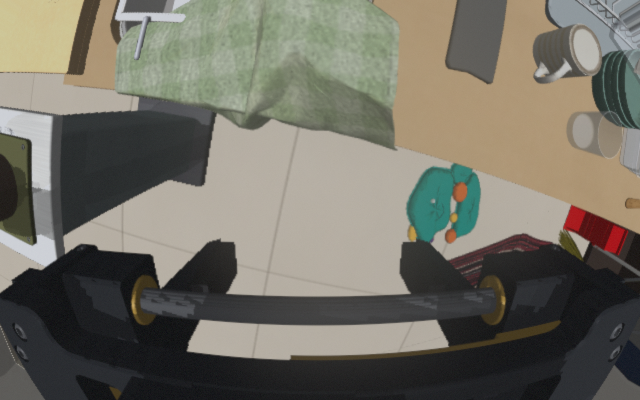

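The two packs are the lidded tub, centred near (450,-127), and the open tray, near (507,36). The stand is centred near (584,341) with the soap between its posts, and the bowl spans x≈315..655. I'll push the tub first, using both open fingers.

Request:
servo_tool --moves '[[[306,258,0],[0,0,76.7],-1],[[306,258,0],[0,0,76.7],-1],[[306,258,0],[0,0,76.7],-1],[[306,258,0],[0,0,76.7],-1],[[306,258,0],[0,0,76.7],-1],[[306,258,0],[0,0,76.7],-1],[[306,258,0],[0,0,76.7],-1],[[306,258,0],[0,0,76.7],-1],[[306,258,0],[0,0,76.7],-1],[[306,258,0],[0,0,76.7],-1],[[306,258,0],[0,0,76.7],-1]]'

```text
clock: 1.25
eef_pos: [449.0, -351.2, 238.3]
eef_rot: [0.709, 0.706, -0.001, -0.0]
force: [-0.6, -0.9, 0.1]
width: 88.2
grip_force: 0.0
```

Request:
servo_tool --moves '[[[0,50,0],[0,0,0],-1],[[0,100,0],[0,0,0],-1],[[0,150,0],[0,0,0],-1],[[0,200,0],[0,0,0],-1],[[0,250,0],[0,0,0],-1],[[0,300,0],[0,0,0],-1],[[0,340,0],[0,0,0],-1],[[0,340,0],[0,0,0],-1]]'

```text
clock: 2.05
eef_pos: [450.5, -5.3, 239.5]
eef_rot: [0.705, 0.709, 0.002, -0.0]
force: [-0.3, -0.7, -0.2]
width: 88.1
grip_force: 0.0
```

Run:
```python
from h import *; import pickle
s=snap('wrist','w2.png'); pickle.dump(s,open('w2.pkl','wb'));print(env.read_state()['eef_pos'],env.read_state()['eef_rot'])
```

```text
[450.21275484  -8.91675328 239.08247549] [7.06594443e-01 7.07618647e-01 2.76902002e-04 2.60648220e-04]
```

View pics/w2.png

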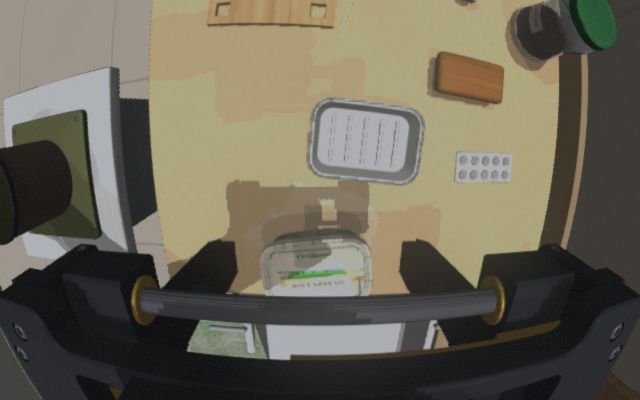

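The wrist view shows the lidded tub (rim 262..370 × 232..~305), the ribbed white soap tray (309..423 × 98..185), the pill pack (483,168) and the brush (470,78). Nothing else is near, so there are two packs.

Run:
```python
from h import *; import pickle
s=pickle.load(open('w2.pkl','rb'))
f=lambda n,z,P:print(n,[tuple(int(a) for a in onz(s,u,v,z,True)[:2].round()) for u,v in P])
f('tub top',53,[(262,270),(370,270),(316,232)])
f('tray31',31,[(318,98),(423,108),(413,185),(309,173)]);f('tray51',51,[(318,98),(423,108),(413,185),(309,173)])
f('brush',34,[(439,53),(503,67),(500,103),(436,90)])
f('pill',3,[(457,152),(511,153),(511,183),(456,183)])
f('edge',0,[(250,321),(430,321)])
```

```text
tub top [(381, -116), (514, -115), (448, -65)]
tray31 [(449, 86), (572, 80), (565, -13), (439, 0)]
tray51 [(449, 85), (565, 79), (558, -9), (440, 4)]
brush [(591, 148), (683, 144), (678, 96), (587, 102)]
pill [(634, 27), (724, 31), (730, -13), (636, -16)]
edge [(344, -238), (633, -244)]
```

Request:
servo_tool --moves '[[[0,-30,-50],[0,0,0],-1],[[0,-30,-100],[0,0,0],-1],[[0,-30,-150],[0,0,0],-1],[[0,-30,-190],[0,0,0],-1],[[0,-30,-215],[0,0,0],-1],[[0,-30,-226],[0,0,0],-1],[[0,-40,-226],[0,0,0],-1],[[0,-55,-226],[0,0,0],-1],[[0,-70,-226],[0,0,0],-1],[[0,-85,-226],[0,0,0],-1],[[0,-100,-226],[0,0,0],-1],[[0,-115,-226],[0,0,0],-1]]'

```text
clock: 3.3
eef_pos: [449.6, -128.8, 12.7]
eef_rot: [0.709, 0.705, -0.001, 0.001]
force: [0.3, 1.1, 0.5]
width: 88.1
grip_force: 0.3
```

Request:
servo_tool --moves '[[[0,-15,0],[0,0,0],-1],[[0,-30,0],[0,0,0],-1],[[0,-45,0],[0,0,0],-1],[[0,-60,0],[0,0,0],-1],[[0,-75,0],[0,0,0],-1],[[0,-90,0],[0,0,0],-1],[[0,-105,0],[0,0,0],-1],[[0,-115,0],[0,0,0],-1],[[0,-115,0],[0,0,0],-1],[[0,-115,0],[0,0,0],-1]]'

```text
clock: 4.3
eef_pos: [449.0, -242.0, 12.6]
eef_rot: [0.708, 0.706, -0.001, 0.0]
force: [0.2, 0.2, -0.1]
width: 88.3
grip_force: 0.0
```

Run:
```python
from h import *
a=snap('side')['image'][130:330,180:480,::-1]; b=snap('scene')['image'][130:300,190:450,::-1]
c=np.zeros((600,600,3),np.uint8); c[:300,:450]=cv2.resize(np.ascontiguousarray(a),(450,300)); c[300:596,:453]=cv2.resize(np.ascontiguousarray(b),(453,296))
cv2.imwrite('pics/m3.png',c)
```

```text
(no output)
```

View pics/m3.png

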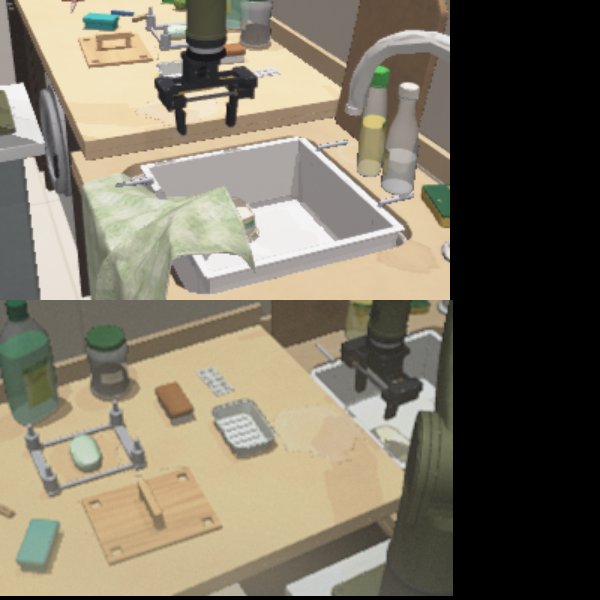

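The lidded tub is in the bowl (about (245,220) in the side crop), and the tray hasn't moved. Next I'll push the tray.

Request:
servo_tool --moves '[[[0,0,50],[0,0,0],-1],[[0,0,90],[0,0,0],-1],[[10,50,90],[0,0,-4],-1],[[20,100,90],[0,0,-4],-1],[[30,150,90],[0,0,-4],-1],[[40,199,90],[0,0,-4],-1],[[50,248,90],[0,0,-4],-1],[[58,297,90],[0,0,-4],-1],[[58,340,90],[0,0,-4],-1],[[58,355,80],[0,0,-4],-1],[[58,355,40],[0,0,-4],-1],[[58,355,10],[0,0,-4],-1]]'

```text
clock: 5.6
eef_pos: [507.8, 116.4, 21.8]
eef_rot: [0.73, 0.683, 0.0, -0.0]
force: [-0.3, -1.3, 0.1]
width: 88.1
grip_force: 0.0
```

Request:
servo_tool --moves '[[[0,0,-10],[0,0,0],-1],[[0,-10,-10],[0,0,0],-1],[[0,-20,-10],[0,0,0],-1],[[0,-35,-10],[0,0,0],-1],[[0,-50,-10],[0,0,0],-1],[[0,-65,-10],[0,0,0],-1],[[0,-80,-10],[0,0,0],-1],[[0,-95,-10],[0,0,0],-1],[[0,-110,-10],[0,0,0],-1],[[0,-125,-10],[0,0,0],-1],[[0,-140,-10],[0,0,0],-1],[[0,-155,-10],[0,0,0],-1]]'

```text
clock: 6.8
eef_pos: [508.1, -41.5, 12.8]
eef_rot: [0.731, 0.682, 0.0, -0.0]
force: [-0.6, 0.4, 0.4]
width: 88.1
grip_force: 0.5
```

Request:
servo_tool --moves '[[[0,-15,0],[0,0,0],-1],[[0,-30,0],[0,0,0],-1],[[0,-45,0],[0,0,0],-1],[[0,-60,0],[0,0,0],-1],[[0,-75,0],[0,0,0],-1],[[0,-90,0],[0,0,0],-1],[[0,-105,0],[0,0,0],-1],[[0,-120,0],[0,0,0],-1],[[0,-135,0],[0,0,0],-1],[[0,-150,0],[0,0,0],-1],[[0,-165,0],[0,0,0],-1],[[0,-180,0],[0,0,0],-1]]'

```text
clock: 8.0
eef_pos: [507.2, -222.1, 12.5]
eef_rot: [0.731, 0.682, -0.001, -0.0]
force: [-0.4, -0.2, -0.2]
width: 88.2
grip_force: 0.0
```

Request:
servo_tool --moves '[[[0,-15,0],[0,0,0],-1],[[0,-22,0],[0,0,0],-1],[[0,-22,0],[0,0,0],-1],[[0,-22,0],[0,0,0],-1]]'

```text
clock: 8.4
eef_pos: [508.0, -241.7, 12.7]
eef_rot: [0.731, 0.682, 0.0, -0.0]
force: [0.1, 0.8, -0.0]
width: 87.8
grip_force: 0.0
```

Run:
```python
from h import *
a=snap('side')['image'][130:330,180:480,::-1]; b=snap('scene')['image'][130:300,190:450,::-1]
c=np.zeros((600,600,3),np.uint8); c[:300,:450]=cv2.resize(np.ascontiguousarray(a),(450,300)); c[300:596,:453]=cv2.resize(np.ascontiguousarray(b),(453,296))
cv2.imwrite('pics/m4.png',c)
```

```text
(no output)
```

View pics/m4.png

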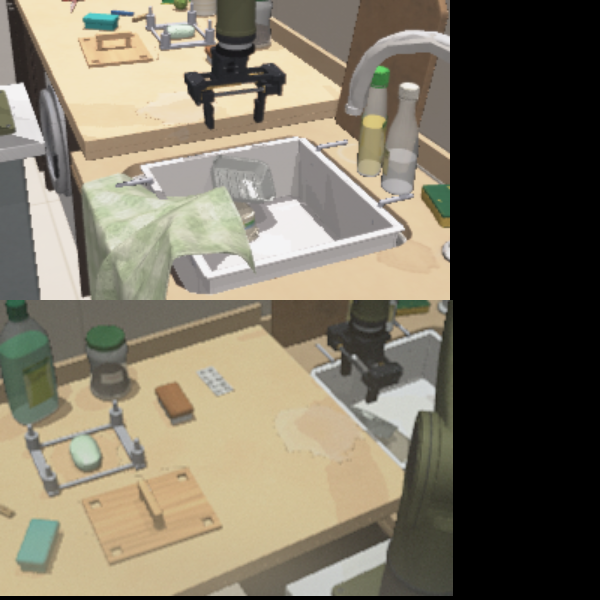

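The tray is in the bowl too, leaning on the tub with the worktop end clear. Next I'll hover over the stand and measure the stand, soap and shelf from the wrist camera.

Request:
servo_tool --moves '[[[0,0,50],[0,0,0],-1],[[0,0,100],[0,0,0],-1],[[0,30,140],[0,0,8],-1],[[0,60,180],[0,0,16],-1],[[0,100,200],[0,0,24],-1],[[0,150,200],[0,0,32],-1],[[0,200,200],[0,0,40],-1],[[0,250,200],[0,0,48],-1],[[0,300,200],[0,0,56],-1],[[0,350,200],[0,0,64],-1],[[0,400,200],[0,0,72],-1],[[0,450,200],[0,0,80],-1]]'

```text
clock: 9.7
eef_pos: [507.4, 210.3, 212.8]
eef_rot: [0.118, 0.993, -0.0, 0.0]
force: [-0.2, 0.5, 0.7]
width: 87.8
grip_force: 0.0
```

Request:
servo_tool --moves '[[[40,50,10],[0,0,4],-1],[[76,100,20],[0,0,4],-1],[[76,133,20],[0,0,4],-1],[[76,133,20],[0,0,4],-1],[[76,133,20],[0,0,4],-1],[[76,133,20],[0,0,4],-1]]'

```text
clock: 10.3
eef_pos: [583.7, 339.7, 232.2]
eef_rot: [0.086, 0.996, -0.001, -0.0]
force: [0.6, -0.2, -0.4]
width: 87.9
grip_force: 0.0
```

Run:
```python
from h import *; import pickle
s=snap('wrist','w5.png'); pickle.dump(s,open('w5.pkl','wb'));print(env.read_state()['eef_pos'],env.read_state()['eef_rot'])
```

```text
[584.11861454 338.94960668 232.30308685] [ 8.70591260e-02  9.96202394e-01 -1.22375014e-03  3.49812081e-05]
```

View pics/w5.png

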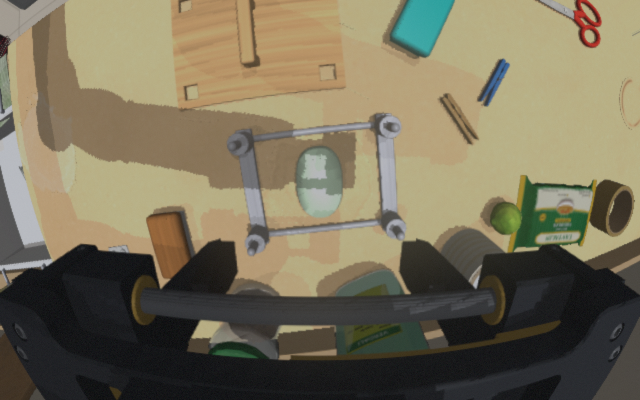

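The wrist view shows the soap (319,181) between the posts at (240,143), (389,125), (396,232) and (257,242). The shelf is at the top, with visible holes at (191,92) and (327,72). The teal decoy (422,25) is out of the way.

Run:
```python
from h import *; import pickle
s=pickle.load(open('w5.pkl','rb'));im=s['image']
h=cv2.cvtColor(im,cv2.COLOR_RGB2HSV); print(h[195,315],h[160,312],h[200,360])
m=np.zeros(im.shape[:2],np.uint8);m[140:222,285:355]=255
m&=cv2.inRange(h,(40,8,80),(100,255,255))
c=max(cv2.findContours(m,0,2)[0],key=cv2.contourArea)
P=np.array([onz(s,*p,15,True)[:2] for p in c[:,0].astype(float)],np.float32)
print(cv2.boundingRect(c),cv2.minAreaRect(P))
f=lambda n,z,P:print(n,[tuple(int(a) for a in onz(s,u,v,z,True)[:2].round()) for u,v in P])
f('posts42',42,[(240,143),(389,125),(396,232),(257,242)])
f('posts68',68,[(240,143),(389,125),(396,232),(257,242)])
f('holes',8,[(191,92),(327,72)])
z=cv2.resize(cv2.cvtColor(im,cv2.COLOR_RGB2BGR)[0:270,165:425],None,fx=2.2,fy=2.2,interpolation=cv2.INTER_CUBIC);cv2.imwrite('pics/z5.png',z)
```

```text
[ 50   4 182] [ 60   9 177] [ 25  73 182]
(297, 147, 45, 70) ((590.0479125976562, 338.1868896484375), (53.27861404418945, 85.0565185546875), 80.04415130615234)
posts42 [(525, 261), (534, 426), (659, 419), (643, 254)]
posts68 [(524, 268), (532, 420), (648, 414), (633, 261)]
holes [(449, 202), (462, 370)]
```

View pics/z5.png

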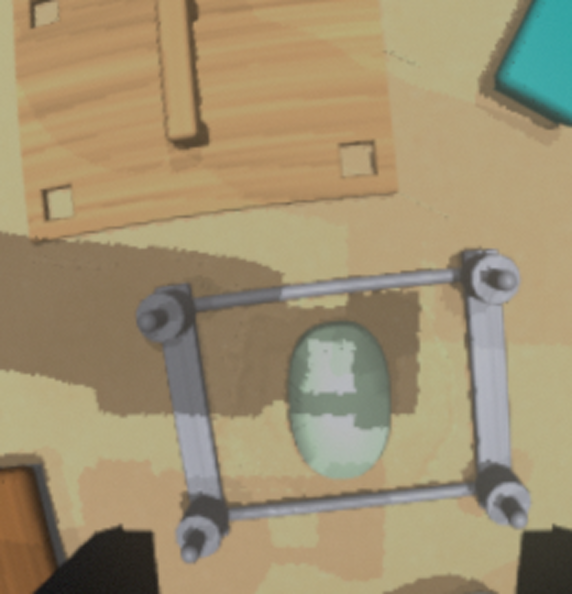

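Run:
```python
from h import *; import pickle
s=pickle.load(open('w5.pkl','rb'))
q=lambda P,z:np.array([onz(s,u/2.2+165,v/2.2,z,True)[:2] for u,v in P])
for n,P in(('tip',q([(150,320),(507,279),(518,517),(190,548)],66)),('sh',q([(165,316),(492,278),(503,497),(200,535)],42)),('hole',q([(58,203),(357,159),(43,13)],8))):
    print(n,P.round(1).tolist(),P.mean(0).round(1))
    v=P[1]-P[0];print(np.degrees(np.arctan2(v[0],-v[1]))-180, np.linalg.norm(v))
```

```text
tip [[524.6, 259.7], [534.8, 426.8], [653.0, 419.0], [640.8, 252.0]] [588.3 339.4]
-3.4940846596613255 167.41159858307168
sh [[525.3, 260.8], [535.1, 425.0], [650.7, 416.9], [644.0, 251.9]] [588.8 338.7]
-3.417080499136688 164.47169788429153
hole [[449.1, 202.3], [462.1, 370.5], [330.9, 210.5]] [414.1 261.1]
-4.424229881708186 168.75032265255064
```

Request:
servo_tool --moves '[[[4,-2,-50],[0,0,0],-1],[[4,-2,-100],[0,0,0],-1],[[4,-2,-145],[0,0,0],-1],[[4,-2,-180],[0,0,0],-1],[[4,-2,-205],[0,0,0],-1],[[4,-2,-218],[0,0,0],-1],[[4,-2,-225],[0,0,0],-1],[[4,-2,-225],[0,0,0],-1],[[4,-2,-225],[0,0,0],1],[[4,-2,-225],[0,0,0],1],[[4,-2,-225],[0,0,0],1],[[4,-2,-225],[0,0,0],1]]'

```text
clock: 11.55
eef_pos: [588.5, 339.1, 8.4]
eef_rot: [0.087, 0.996, 0.0, 0.0]
force: [-0.4, 0.4, -0.4]
width: 58.6
grip_force: 0.0
```

Request:
servo_tool --moves '[[[0,0,0],[0,0,0],1],[[0,0,0],[0,0,0],1],[[0,0,0],[0,0,0],1],[[0,0,0],[0,0,0],1]]'

```text
clock: 11.95
eef_pos: [588.5, 339.1, 8.3]
eef_rot: [0.087, 0.996, 0.0, 0.0]
force: [-1.1, -2.0, 5.3]
width: 54.5
grip_force: 30.0
```

Request:
servo_tool --moves '[[[0,0,30],[0,0,0],1],[[0,0,70],[0,0,0],1],[[0,0,105],[0,0,0],1],[[-10,-35,105],[0,0,0],1],[[-25,-80,105],[0,0,0],1],[[-40,-125,105],[0,0,0],1],[[-55,-170,105],[0,0,0],1],[[-70,-215,90],[0,0,0],1],[[-78,-239,60],[0,0,0],1],[[-78,-239,30],[0,0,0],1],[[-78,-239,10],[0,0,0],1],[[-78,-239,2],[0,0,0],1]]'

```text
clock: 13.15
eef_pos: [508.8, 98.6, 7.8]
eef_rot: [0.087, 0.996, -0.001, -0.002]
force: [-7.1, -9.4, 41.8]
width: 54.5
grip_force: 30.0
```

Request:
servo_tool --moves '[[[0,0,0],[0,0,0],1],[[0,0,-1],[0,0,0],1],[[0,0,-1],[0,0,0],-1],[[0,0,-1],[0,0,0],-1],[[0,0,-1],[0,0,0],-1],[[0,0,-1],[0,0,0],-1],[[0,0,-1],[0,0,0],-1]]'

```text
clock: 13.85
eef_pos: [510.3, 99.8, 8.9]
eef_rot: [0.087, 0.996, 0.0, 0.0]
force: [-0.0, 0.4, -0.7]
width: 87.9
grip_force: 0.0
```

Request:
servo_tool --moves '[[[0,0,50],[0,0,0],-1],[[0,0,100],[0,0,0],-1],[[-20,30,130],[0,0,5.5],-1],[[-40,70,150],[0,0,5.5],-1],[[-65,110,165],[0,0,5.5],-1],[[-90,150,175],[0,0,5.5],-1],[[-115,191,180],[0,0,5.5],-1],[[-115,191,180],[0,0,5.5],-1],[[-115,191,180],[0,0,5.5],-1],[[-115,191,180],[0,0,5.5],-1]]'

```text
clock: 14.85
eef_pos: [395.8, 289.4, 188.3]
eef_rot: [0.04, 0.999, -0.001, -0.0]
force: [0.6, 0.2, -0.4]
width: 87.9
grip_force: 0.0
```

Run:
```python
from h import *; import pickle
s=snap('wrist','w6.png'); pickle.dump(s,open('w6.pkl','wb'));print(env.read_state()['eef_pos'],env.read_state()['eef_rot'])
```

```text
[395.94128733 289.1209847  188.1827354 ] [ 4.00997128e-02  9.99195284e-01 -8.81987300e-04 -1.37792291e-04]
```

View pics/w6.png

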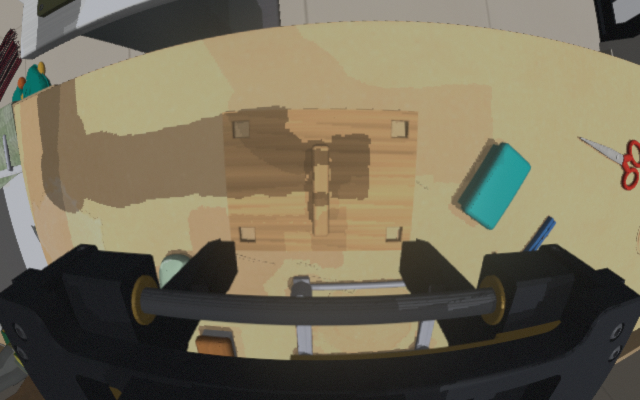

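The wrist view shows all four shelf holes at (241,130), (400,129), (394,234) and (247,234). The handle runs from (320,147) to (321,235). I'll work out the grip point.

Run:
```python
from h import *; import pickle
s=pickle.load(open('w6.pkl','rb'))
P=np.array([onz(s,u,v,6,True)[:2] for u,v in [(241,130),(400,129),(394,234),(247,234)]])
print(P.round(1).tolist(),P.mean(0));
a=P[1]+P[2]-P[0]-P[3];print('yaw',np.degrees(np.arctan2(-a[0],a[1])))
H=np.array([onz(s,u,v,50,True)[:2] for u,v in [(320,147),(321,235)]]);print(H,H.mean(0))
```

```text
[[329.7, 210.5], [342.2, 380.7], [462.1, 371.3], [448.3, 201.0]] [395.59160675 290.87712725]
yaw -4.407914137959854
[[351.75271009 293.44653858]
 [437.93471664 287.60366828]] [394.84371336 290.52510343]
```

Request:
servo_tool --moves '[[[0,1.5,-50],[0,0,0],-1],[[0,1.5,-100],[0,0,0],-1],[[0,1.5,-135],[0,0,0],-1],[[0,1.5,-155],[0,0,0],-1],[[0,1.5,-167],[0,0,0],-1],[[0,1.5,-167],[0,0,0],-1],[[0,1.5,-167],[0,0,0],1],[[0,1.5,-167],[0,0,0],1],[[0,1.5,-167],[0,0,0],1],[[0,1.5,-167],[0,0,0],1],[[0,1.5,-167],[0,0,0],1],[[0,1.5,-167],[0,0,0],1]]'

```text
clock: 16.1
eef_pos: [395.3, 292.4, 21.9]
eef_rot: [0.039, 0.999, 0.0, 0.0]
force: [-0.9, 0.4, -0.0]
width: 42.1
grip_force: 0.0
```

Request:
servo_tool --moves '[[[0,0,0],[0,0,0],1],[[0,0,0],[0,0,0],1],[[0,0,0],[0,0,0],1],[[0,0,0],[0,0,0],1]]'

```text
clock: 16.5
eef_pos: [395.2, 292.1, 21.7]
eef_rot: [0.039, 0.999, -0.0, -0.0]
force: [-0.1, -1.3, 0.8]
width: 15.5
grip_force: 30.0
```

Request:
servo_tool --moves '[[[0,0,15],[0,0,0],1],[[0,0,35],[0,0,0],1],[[0,0,65],[0,0,0],1],[[0,0,95],[0,0,0],1],[[20,5,105],[0,0,0.9],1],[[50,12,105],[0,0,0.9],1],[[90,22,105],[0,0,0.9],1],[[130,32,105],[0,0,0.9],1],[[165,41,105],[0,0,0.9],1],[[193,48,105],[0,0,0.9],1],[[193,48,105],[0,0,0.9],1],[[193,48,105],[0,0,0.9],1]]'

```text
clock: 17.7
eef_pos: [587.5, 339.9, 125.6]
eef_rot: [0.031, 1.0, -0.001, -0.001]
force: [-1.4, -0.6, -2.4]
width: 15.5
grip_force: 30.0
```

Request:
servo_tool --moves '[[[0,0,-15],[0,0,0],1],[[0,0,-25],[0,0,0],1],[[0,0,-25],[0,0,0],1],[[0,0,-25],[0,0,0],1],[[0,0,-25],[0,0,0],1]]'

```text
clock: 18.2
eef_pos: [588.1, 340.6, 102.1]
eef_rot: [0.031, 1.0, 0.0, 0.0]
force: [0.2, -0.2, -2.3]
width: 15.4
grip_force: 30.0
```

Run:
```python
from h import *; import pickle
s=snap('wrist','w7.png'); pickle.dump(s,open('w7.pkl','wb'));print(env.read_state()['eef_pos'],env.read_state()['eef_rot'])
z=cv2.resize(cv2.cvtColor(s['image'],cv2.COLOR_RGB2BGR)[90:290,180:460],None,fx=2.8,fy=2.8,interpolation=cv2.INTER_CUBIC);cv2.imwrite('pics/z7.png',z)
```

```text
[588.28721647 340.68333382 102.22881385] [3.09891161e-02 9.99519618e-01 3.82300416e-04 2.47843346e-04]
```

View pics/z7.png

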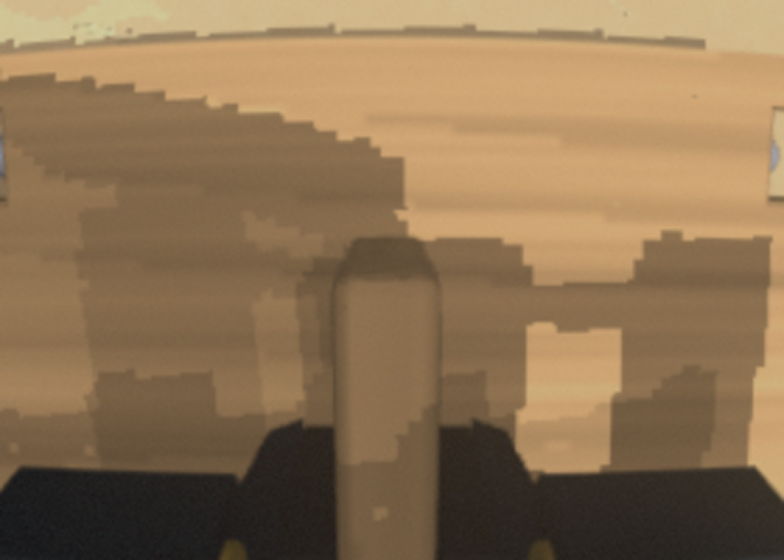

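Run:
```python
from h import *; import pickle
s=pickle.load(open('w7.pkl','rb'));im=s['image'].astype(int)
for n,(a,b) in (('L',(140,190)),('R',(450,500))):
    sub=im[115:175,a:b]; blue=(sub[...,2]-sub[...,0]>-5)
    hs=cv2.cvtColor(s['image'],cv2.COLOR_RGB2HSV)[115:175,a:b]
    k,l,st,ce=cv2.connectedComponentsWithStats(blue.astype(np.uint8))
    for i in range(1,k):
        if st[i,4]>15: print(n,'pin/blue',st[i]+[a,115,0,0,0],ce[i]+[a,115])
    print(n,'row145 rgb',[tuple(im[145,c]) for c in range(a,b,2)])
c=np.concatenate([im[110:180,130:200],im[110:180,445:515]],1).astype(np.uint8)
cv2.imwrite('pics/z7b.png',cv2.resize(c[...,::-1],None,fx=5,fy=5,interpolation=cv2.INTER_CUBIC))
```

```text
L pin/blue [176 140   5  13  45] [178.24444444 146.15555556]
L row145 rgb [(np.int64(144), np.int64(115), np.int64(82)), (np.int64(143), np.int64(115), np.int64(81)), (np.int64(144), np.int64(115), np.int64(80)), (np.int64(145), np.int64(116), np.int64(82)), (np.int64(144), np.int64(117), np.int64(83)), (np.int64(144), np.int64(115), np.int64(81)), (np.int64(124), np.int64(99), np.int64(71)), (np.int64(79), np.int64(64), np.int64(47)), (np.int64(75), np.int64(61), np.int64(46)), (np.int64(81), np.int64(67), np.int64(49)), (np.int64(145), np.int64(124), np.int64(93)), (np.int64(153), np.int64(131), np.int64(98)), (np.int64(153), np.int64(130), np.int64(99)), (np.int64(151), np.int64(129), np.int64(97)), (np.int64(153), np.int64(130), np.int64(98)), (np.int64(153), np.int64(130), np.int64(98)), (np.int64(150), np.int64(127), np.int64(96)), (np.int64(128), np.int64(111), np.int64(85)), (np.int64(111), np.int64(110), np.int64(112)), (np.int64(124), np.int64(124), np.int64(131)), (np.int64(131), np.int64(131), np.int64(137)), (np.int64(141), np.int64(113), np.int64(81)), (np.int64(146), n
[... 599 characters left out ...]
38)), (np.int64(208), np.int64(184), np.int64(139)), (np.int64(209), np.int64(186), np.int64(141)), (np.int64(207), np.int64(183), np.int64(137)), (np.int64(193), np.int64(169), np.int64(128)), (np.int64(93), np.int64(78), np.int64(59)), (np.int64(82), np.int64(70), np.int64(51)), (np.int64(87), np.int64(73), np.int64(53)), (np.int64(126), np.int64(102), np.int64(73)), (np.int64(183), np.int64(146), np.int64(103)), (np.int64(185), np.int64(148), np.int64(104)), (np.int64(186), np.int64(149), np.int64(105)), (np.int64(185), np.int64(148), np.int64(104)), (np.int64(185), np.int64(148), np.int64(104)), (np.int64(187), np.int64(149), np.int64(105)), (np.int64(189), np.int64(152), np.int64(108))]
```

View pics/z7b.png

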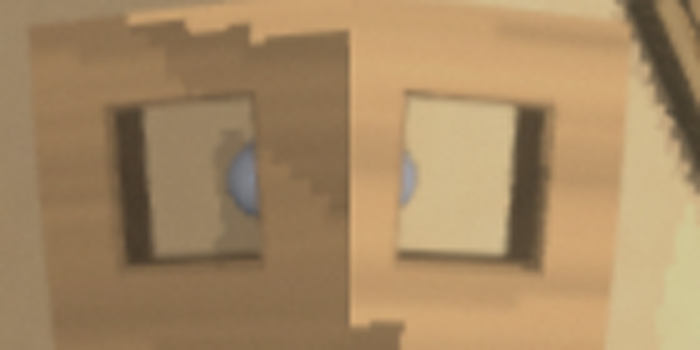

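The crop shows the left hole at cols 153..181.7, with the pin's outer edge at 175.4. The right hole is at 455.3..484.6, with its pin's outer edge at 458.4. Both pins are centred on row 146.

Run:
```python
from h import *; import pickle
s=pickle.load(open('w7.pkl','rb'))
q=lambda u,v,z:onz(s,u,v,z,True)[:2]
zt=88.3
HL=np.mean([q(u,v,zt) for u,v in[(151.6,131.5),(180.5,128.8),(182.5,161.8),(155.3,163)]],0)
HR=np.mean([q(u,v,zt) for u,v in[(456,128.6),(485.5,131),(483,164),(454.5,162)]],0)
PL=q(175.4,146,63);PR=q(458.4,146,63)
ax=(PR-PL)/np.linalg.norm(PR-PL)
print(HL,HR,np.linalg.norm(HR-HL),PL,PR,np.linalg.norm(PR-PL))
PL=PL+ax*5;PR=PR-ax*5
print('pins',PL,PR,np.linalg.norm(PR-PL)); print('need',PL-HL,PR-HR)
```

```text
[523.0606366  259.26578661] [533.83500954 428.24166405] 169.31903102311026 [524.86738563 252.07818122] [536.44297545 432.74727748] 181.03954435950385
pins [525.18708345 257.06795008] [536.12327762 427.75750861] 171.03954435950382
need [ 2.12644685 -2.19783653] [ 2.28826808 -0.48415543]
```

Request:
servo_tool --moves '[[[2,-1.5,0],[0,0,0],1],[[2,-1.5,-5],[0,0,0],1],[[2,-1.5,-12],[0,0,0],1],[[2,-1.5,-18],[0,0,0],1],[[2,-1.5,-24],[0,0,0],1],[[2,-1.5,-29],[0,0,0],1],[[2,-1.5,-33],[0,0,0],1],[[2,-1.5,-36],[0,0,0],1],[[2,-1.5,-37.5],[0,0,0],1],[[2,-1.5,-37.5],[0,0,0],1]]'

```text
clock: 19.25
eef_pos: [590.2, 338.9, 64.2]
eef_rot: [0.031, 1.0, 0.0, -0.0]
force: [0.5, 0.0, -2.7]
width: 15.4
grip_force: 30.0
```

Request:
servo_tool --moves '[[[0,0,-1],[0,0,0],1],[[0,0,-1.5],[0,0,0],1],[[0,0,-1.5],[0,0,0],-0.3],[[0,0,-1.5],[0,0,0],-1],[[0,0,-1.5],[0,0,0],-1],[[0,0,-1.5],[0,0,0],-1],[[0,0,-1.5],[0,0,0],-1],[[0,0,-1.5],[0,0,0],-1],[[0,0,10],[0,0,0],-1],[[0,0,50],[0,0,0],-1],[[0,0,100],[0,0,0],-1],[[0,0,150],[0,0,0],-1]]'

```text
clock: 20.45
eef_pos: [589.8, 338.9, 216.5]
eef_rot: [0.031, 1.0, 0.0, -0.0]
force: [0.7, 0.1, -0.4]
width: 88.4
grip_force: 0.0
```

Run:
```python
from h import *; import pickle
s=snap('wrist','w8.png'); pickle.dump(s,open('w8.pkl','wb'));print(env.read_state()['eef_pos'],env.read_state()['eef_rot'])
c=snap('scene'); pickle.dump(c,open('c8.pkl','wb'))
a=cv2.resize(c['image'][160:270,190:360,::-1],(765,495),interpolation=cv2.INTER_CUBIC);cv2.imwrite('pics/s8.png',a)
```

```text
[592.04343031 343.03183367 226.49977844] [0.0312551  0.99948565 0.00566098 0.00441697]
```

View pics/w8.png

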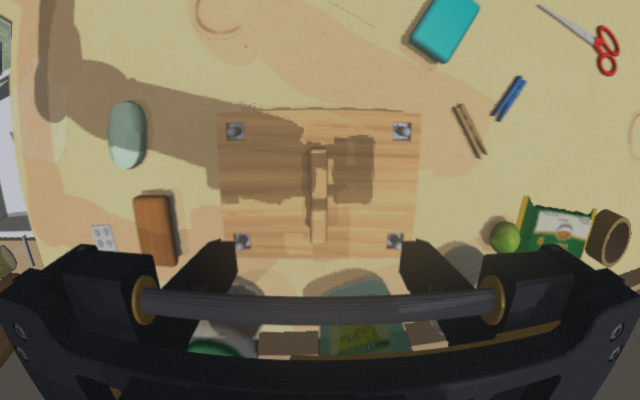

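All four pins show through the deck holes ((235,131), (402,131), (395,241), (242,241)). The soap (127,134) and brush (155,230) lie clear on the left.

Run:
```python
from h import *; import pickle
s=pickle.load(open('w8.pkl','rb'));im=s['image'];h=cv2.cvtColor(im,cv2.COLOR_RGB2HSV)
P=np.array([onz(s,u,v,50,True)[:2] for u,v in [(235,131),(402,131),(395,241),(242,241)]])
print([np.linalg.norm(P[i]-P[i-1]).round(1) for i in range(4)],P.mean(0))
def rect(box,lo,hi,z):
    m=np.zeros(im.shape[:2],np.uint8);x0,y0,x1,y1=box;m[y0:y1,x0:x1]=255
    m&=cv2.inRange(h,lo,hi); m=cv2.morphologyEx(m,cv2.MORPH_OPEN,np.ones((3,3)))
    c=max(cv2.findContours(m,0,2)[0],key=cv2.contourArea)
    Q=np.array([onz(s,*p,z,True)[:2] for p in c[:,0].astype(float)],np.float32)
    print(cv2.boundingRect(c),cv2.minAreaRect(Q))
rect((95,90,160,185),(40,5,60),(105,255,255),15)
rect((120,180,190,275),(3,125,40),(17,255,255),32)
print(h[230,150],h[230,190],h[130,126])
```

```text
[np.float64(120.9), np.float64(171.1), np.float64(121.1), np.float64(171.0)] [590.77807229 338.3707219 ]
(108, 101, 38, 68) ((511.226318359375, 97.17622375488281), (61.32870864868164, 86.87036895751953), 82.08670806884766)
(134, 196, 43, 70) ((636.7781372070312, 126.97312927246094), (53.02225112915039, 93.6392593383789), 86.07913208007812)
[ 14 155 148] [ 17  87 188] [ 63  33 141]
```

Request:
servo_tool --moves '[[[10,-45,0],[0,0,0],-1],[[20,-90,0],[0,0,0],-1],[[30,-138,0],[0,0,0],-1],[[40,-180,0],[0,0,0],-1],[[47,-212,-20],[0,0,0],-1],[[47,-212,-65],[0,0,0],-1],[[47,-212,-105],[0,0,0],-1],[[47,-212,-145],[0,0,0],-1],[[47,-212,-145],[0,0,0],-1],[[47,-212,-145],[0,0,0],-1]]'

```text
clock: 21.55
eef_pos: [637.3, 127.4, 70.0]
eef_rot: [0.031, 1.0, 0.0, -0.0]
force: [0.2, -0.1, 1.9]
width: 87.9
grip_force: 0.0
```

Request:
servo_tool --moves '[[[0,0,-25],[0,0,0],-1],[[0,0,-45],[0,0,0],-1],[[0,0,-57],[0,0,0],-1],[[0,0,-62],[0,0,0],-1],[[0,0,-62],[0,0,0],-1],[[0,0,-62],[0,0,0],1],[[0,0,-62],[0,0,0],1],[[0,0,-62],[0,0,0],1],[[0,0,-62],[0,0,0],1],[[0,0,-62],[0,0,0],1],[[0,0,-62],[0,0,0],1],[[0,0,-62],[0,0,0],1]]'

```text
clock: 22.75
eef_pos: [637.4, 126.8, 7.5]
eef_rot: [0.031, 1.0, -0.0, 0.0]
force: [-0.7, -0.7, 2.3]
width: 51.6
grip_force: 30.0
```

Request:
servo_tool --moves '[[[0,0,0],[0,0,0],1],[[0,0,0],[0,0,0],1],[[0,0,20],[0,0,0],1],[[0,0,45],[0,0,0],1],[[0,0,80],[0,0,0],1],[[0,0,100],[0,0,0],1],[[0,0,100],[0,0,0],1]]'

```text
clock: 23.45
eef_pos: [639.0, 128.2, 111.1]
eef_rot: [0.031, 1.0, 0.001, 0.003]
force: [0.1, 0.9, -0.4]
width: 51.6
grip_force: 30.0
```

Request:
servo_tool --moves '[[[-10,30,0],[0,0,0],1],[[-24,70,0],[0,0,0],1],[[-38,112,0],[0,0,0],1],[[-47,138,0],[0,0,0],1],[[-50.5,148.5,0],[0,0,0],1],[[-50.5,148.5,-15],[0,0,0],1],[[-50.5,148.5,-30],[0,0,0],1],[[-50.5,148.5,-40],[0,0,0],1],[[-50.5,148.5,-45],[0,0,0],1],[[-50.5,148.5,-48],[0,0,0],1],[[-50.5,148.5,-48],[0,0,0],1]]'

```text
clock: 24.55
eef_pos: [586.9, 274.7, 58.8]
eef_rot: [0.031, 1.0, -0.0, -0.0]
force: [-0.0, 0.6, -1.2]
width: 51.8
grip_force: 30.0
```

Request:
servo_tool --moves '[[[0,0,-1],[0,0,0],1],[[0,0,-1],[0,0,0],1],[[0,0,-1],[0,0,0],-0.36],[[0,0,-1],[0,0,0],-0.36],[[0,0,-1],[0,0,0],-0.36],[[0,0,-1],[0,0,0],-0.36],[[0,0,-1],[0,0,0],-0.36],[[0,0,20],[0,0,0],-0.36],[[0,0,50],[0,0,0],-0.36],[[0,0,90],[0,0,0],-0.36],[[0,0,90],[0,0,0],-0.36]]'

```text
clock: 25.65
eef_pos: [588.8, 278.8, 156.6]
eef_rot: [0.031, 1.0, 0.004, 0.004]
force: [-0.2, 0.0, 1.8]
width: 59.7
grip_force: 0.0
```

Request:
servo_tool --moves '[[[-19,-45,0],[0,0,-5],-1],[[-38,-90,0],[0,0,-5],-1],[[-57,-135,0],[0,0,-5],-1],[[-76,-177.5,0],[0,0,-5],-1],[[-76,-177.5,-40],[0,0,-5],-1],[[-76,-177.5,-80],[0,0,-5],-1],[[-76,-177.5,-115],[0,0,-5],-1],[[-76,-177.5,-132],[0,0,-5],-1],[[-76,-177.5,-141],[0,0,-5],-1],[[-76,-177.5,-141],[0,0,-5],-1],[[-76,-177.5,-141],[0,0,-5],1],[[-76,-177.5,-141],[0,0,-5],1]]'

```text
clock: 26.85
eef_pos: [511.5, 98.2, 9.5]
eef_rot: [0.075, 0.997, 0.0, 0.001]
force: [-0.5, -0.2, -0.7]
width: 74.1
grip_force: 0.0
```

Request:
servo_tool --moves '[[[0,0,0],[0,0,0],1],[[0,0,0],[0,0,0],1],[[0,0,0],[0,0,0],1],[[0,0,0],[0,0,0],1],[[0,0,0],[0,0,0],1],[[0,0,0],[0,0,0],1]]'

```text
clock: 27.45
eef_pos: [511.1, 98.3, 8.9]
eef_rot: [0.074, 0.997, 0.0, 0.001]
force: [-0.4, -0.6, 5.3]
width: 54.7
grip_force: 30.0
```

Request:
servo_tool --moves '[[[0,0,20],[0,0,0],1],[[0,0,50],[0,0,0],1],[[0,0,90],[0,0,0],1],[[0,0,120],[0,0,0],1],[[10,35,125],[0,0,1],1],[[22,80,125],[0,0,2],1],[[34,125,125],[0,0,3],1],[[46,170,125],[0,0,4],1],[[58,215,125],[0,0,5],1],[[70,258,125],[0,0,5],1],[[79,290,125],[0,0,5],1],[[83,304,125],[0,0,5],1]]'

```text
clock: 28.65
eef_pos: [592.4, 405.8, 132.6]
eef_rot: [0.03, 1.0, 0.001, -0.001]
force: [0.2, -0.4, -1.5]
width: 55.0
grip_force: 30.0
```

Request:
servo_tool --moves '[[[0,0,0],[0,0,0],1],[[0,0,-20],[0,0,0],1],[[0,0,-40],[0,0,0],1],[[0,0,-55],[0,0,0],1],[[0,0,-65],[0,0,0],1],[[0,0,-68],[0,0,0],1],[[0,0,-68],[0,0,0],1],[[0,0,-68],[0,0,0],1]]'

```text
clock: 29.45
eef_pos: [594.0, 402.3, 66.0]
eef_rot: [0.031, 1.0, 0.001, 0.0]
force: [0.0, 0.1, -1.6]
width: 54.8
grip_force: 30.0
```

Request:
servo_tool --moves '[[[0,0,-2],[0,0,0],1],[[0,0,-3],[0,0,0],1],[[0,0,-3],[0,0,0],1]]'

```text
clock: 29.75
eef_pos: [593.8, 401.9, 62.4]
eef_rot: [0.031, 1.0, 0.0, 0.0]
force: [0.2, 0.3, -0.1]
width: 54.6
grip_force: 30.0
```

Request:
servo_tool --moves '[[[0,0,-1],[0,0,0],1],[[0,0,-2],[0,0,0],1],[[0,0,-2],[0,0,0],1]]'

```text
clock: 30.05
eef_pos: [593.6, 401.7, 60.0]
eef_rot: [0.031, 1.0, -0.0, -0.0]
force: [-0.8, 0.3, -0.8]
width: 54.5
grip_force: 30.0
```

Request:
servo_tool --moves '[[[0,0,-1],[0,0,0],1],[[0,0,-1],[0,0,0],1],[[0,0,-1],[0,0,0],-0.41],[[0,0,-1],[0,0,0],-0.41],[[0,0,-1],[0,0,0],-0.41],[[0,0,-1],[0,0,0],-0.41],[[0,0,-1],[0,0,0],-0.41],[[0,0,20],[0,0,0],-0.41],[[0,0,60],[0,0,0],-0.41],[[0,0,105],[0,0,0],-0.41],[[0,0,150],[0,0,0],-0.41],[[0,0,150],[0,0,0],-0.41]]'

```text
clock: 31.25
eef_pos: [595.2, 405.8, 220.0]
eef_rot: [0.031, 0.999, 0.006, 0.004]
force: [0.2, 0.5, -0.6]
width: 62.1
grip_force: 0.0
```

Request:
servo_tool --moves '[[[-20,-45,0],[0,0,0],-0.4],[[-40,-90,0],[0,0,0],-0.4],[[-60,-135,0],[0,0,0],-0.4],[[-80,-180,0],[0,0,0],-0.4],[[-100,-225,0],[0,0,0],-0.4],[[-100,-225,0],[0,0,0],-0.4],[[-100,-225,0],[0,0,0],-0.4]]'

```text
clock: 31.95
eef_pos: [494.0, 176.0, 211.1]
eef_rot: [0.032, 0.999, -0.0, 0.001]
force: [-0.4, 0.3, 0.5]
width: 62.1
grip_force: 0.0
```

Run:
```python
from h import *
w=snap('wrist')['image'];a=snap('scene')['image'];b=snap('side')['image']
c=np.zeros((600,800,3),np.uint8)
R=lambda i,W,H:cv2.resize(np.ascontiguousarray(i[...,::-1]),(W,H),interpolation=cv2.INTER_CUBIC)
c[:300,:400]=R(a[155:275,190:350],400,300);c[:300,400:]=R(w[:300,:400],400,300);c[300:,:400]=R(b[100:280,200:440],400,300);c[300:,400:]=R(a[130:250,290:450],400,300)
cv2.imwrite('pics/f9.png',c);print(env.read_state()['clock'])
```

```text
32.1
```

View pics/f9.png

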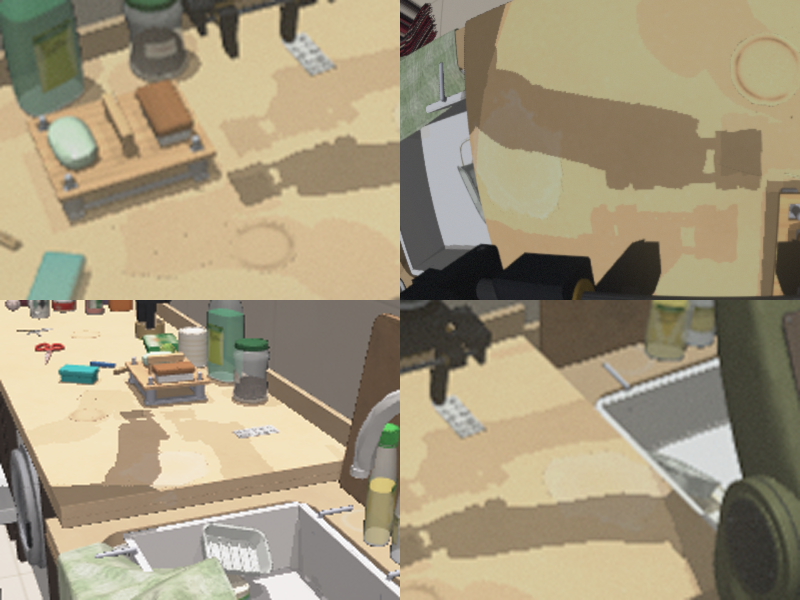

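The four panes show the shelf level with its pins through the holes. The soap and brush lie flat on either side of the handle, both packs are in the bowl, and the pill pack and jar haven't moved.

```bash
python3 -c "
from cell import env
print(env.sign_off())"
```

```text
the job is handed in; nothing more can be done
None
```

I handed the job in at about 32 s: both packs (lidded tub and soap tray) are in the bowl, the tray leaning on the tub; the shelf is level on its four pins with the soap and brush on top, one each side of the handle; the pill pack and coffee jar were not touched.

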